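# Shut the storage bin's tilt-out front and lock its cam catch

## Task

The captured chess pieces are back in the blue storage bin: gently push its tilt-out front fully shut, then lock it by turning the yellow cam knob on its top clockwise until the sprung pin with the red end drops right into the notch. Stop turning there, without forcing the knob on against the pin, and let go. Leave the other things on the cabinet where they are.

Things in the scene. Friction and masses are not known exactly. Their poses are not given: they have to be found in the camera images.
- bin: Fixed blue plastic bin, 170 mm deep (x), 260 mm wide (y), top at 140 mm. Origin: centre of its underside on the cabinet top; x points from front to back (away from the robot), z up. The cam knob's upright axis passes through (-54, 0) mm. Behind the knob, within 75 mm of its axis, a metal bracket with the sprung pin stands on the top, 16 mm high.
- front: Pale blue tilt-out front panel: 250 mm wide, 6 mm thick, 126 mm high, reaching 134 mm up. Origin on its hinge at its lower edge, bin (-88, 0, 8) mm; its z points up the panel and leans towards the robot while open. Shut: upright on a firm stop, outer face at bin x = -91 mm. About 1 N at its top moves it; it stays where left.
- front_top (a point): Middle of the panel's upper outer edge; moves with it. A 12 mm wide steel tab rises 15 mm above it. The knob's hook lip swings round the outside of this tab as the knob turns, and blocks the front if the knob is turned first. The knob leaves no room for a gripper body over the middle: push the panel 80 to 110 mm to one side of it, 20 to 50 mm below its upper edge.
- knob_grip (a point): On the axis of the yellow cam knob, 183 mm up, in its bar: 46 mm long (this point's x axis, turning with the knob), 14 mm wide, from 157 to 197 mm up; keep fingertips above 158 mm. Turns freely clockwise from above (0.05 to 0.2 N m); a firm stop the other way. The pin drops after 0.4 to 1.5 rad of turning, different every time and to be found only by turning.
- index_pin (a joint): Sprung pin riding on the cam's rim behind the knob, pressed in by about 7 N; red outer end. Value in m: how far it has moved in towards the knob; 0.003 to 0.006 on the rim. It slips in within about 0.1 rad of turning, tugging the knob on by up to 0.4 N m, and reads 0.0105 when fully in the notch. Some 0.2 rad further on the notch's far wall meets it.
- leaf (a joint): Springy leaf that carries the pin. Value in rad: how far the knob bends the pin sideways, positive in the turning direction; within 0.02 in normal turning. It grows when the knob is forced on against the pin in its notch, 0.2 N m per 0.03 rad; it is overloaded beyond 0.045 (0.3 N m). Dips to about -0.06 while the pin slips in.
- queen: Loose dark chess queen, 84 mm tall, 38 mm across its foot, standing beside the bin; origin at the centre of its foot. Leave alone.
- bishop: Loose pale chess bishop, 70 mm tall, 34 mm across its foot, beside the bin; origin at the centre of its foot. Leave alone.
- glass_cube: Loose green glass cube, 60 mm, beside the bin; origin at the centre of its underside. Leave alone.
- glasses_case: Shut wooden glasses case, 62 x 160 x 39 mm, lying loose on the cabinet; origin at the centre of its underside, long side along its y. Leave alone.

How it is judged (in metres and radians):
On the way, in this order (a step that is already met when the one before it is completed fails the run):
1. the tilt-out front is pushed shut (within 0.04 rad) while the pin is still out of its notch (angle between front's own z axis and vertical below 0.04 rad and value of joint index_pin below 0.0075 m), for 0.2 s.
2. the knob is turned until the pin has dropped into its notch, the front still shut (angle between front's own z axis and vertical below 0.04 rad and value of joint index_pin above 0.009 m), for 0.2 s.
At the end, for the whole second after the job is handed in: The front is shut to within 0.04 rad (5 mm at its top), the pin is at least 9 mm in (fully in is 10.5 mm), it is not left bent against the notch wall (leaf under 0.035 rad), and the robot touches nothing (all of step 2 and value of joint leaf below 0.035 rad).
It fails at once if the knob is forced on against the pin, bending its leaf beyond 0.045 rad (value of joint leaf above 0.045 rad).
It fails at once if the front is pushed with more than 40 N (contact force between the fingers and front above 40 N).
It fails at once if the queen, bishop, glass cube or glasses case is moved more than 15 mm (distance of any of queen, bishop, glass_cube, glasses_case from where it was at the start of the episode above 0.015 m).
It also fails if it takes over 64 s, if anything falls off the work surface, if the arm or the gripper's body presses on something with over 40 N, if the wrist force passes 120 N, or if a joint passes its speed limit or range.

## Robot

A 6-joint arm with a two-finger parallel gripper is mounted at the origin on the work surface. World frame = base frame: x ahead of the robot, y to its left, z up, the work surface at z = 0. Lengths are in mm, angles in rad, forces in N, time in s.
With the tool pointing down it reaches from about 350 to 1000 mm from the base axis. Payload 7.1 kg.
Tool frame: the origin (TCP) lies where the fingers leave the gripper's body, on its centre line; the fingertips stand 73 mm ahead of it and the grasp point (between the pads) lies 54 mm ahead of it; z points along the fingers, y is the line along which they close (so a half turn about z gives the same grasp; the last joint's range is limited). The gripper opens to 85 mm and grips with 20 to 120 N. Pads are 22 mm wide; open, the fingers measure 114 mm over their backs; the gripper's body (76 mm by 85 mm) begins 54 mm behind the grasp point. The pads swing forward as they close: fully open they stand 13 mm farther back than shut.
Start: joints at [-1.132, 0.423, 1.63, -0, 1.089, -0.019], TCP at [276.249, -560.617, 303.919] pointing down, gripper open.
Joint ranges: [-3, 3], [-0.9, 2.11], [0.09, 2.58], [-1.31, 4.45], [0.11, 2.69], [-2.54, 2.54]. Speed limits (rad/s): [2.39, 2.39, 3.01, 3.14, 3.14, 3.14].

## Interface

Orientations are given as a unit quaternion [w, x, y, z].
In Python, from cell import arm gives the robot as it stands.
- The arm moves only by the tool move_arm, never from a script. Its arguments are lists of equal length, an entry for each row: "offset": the shift along the tool's x, y, z in m, a list of three; "rot": the turn, a rotation vector about the tool's x, y, z in units of 10 degrees (1.0 is 10 degrees), a list of three. In form: {"offset": [[tx, ty, tz], ...], "rot": [[wx, wy, wz], ...]}. A call has 1 to 20 rows; each row shifts and turns the commanded pose from where the row before left it, along the tool's axes as they then stand; what a row does not reach is not made up. A row lasts 1/8 s, in which the tool goes at most 62.5 mm and 10.7 degrees, less where a joint would pass 70% of its speed; a pose out of reach is approached as far as the arm can. A call is refused whole if a number of a shift passes 0.0625 or a number of a turn 1, either way. A call with a gripper value outside its range is refused whole. "grip" is the closure in counts, from 0 (fully open) to 255 (shut), set as the call begins (left out, the last holds). The fingers move at their own pace and stop on an object; "squeeze" is the grip in N (left out, the last holds). Time passes only in rows, so rows that do not move let the fingers close. It gives the time, the measured TCP pose, the force, the opening and the grip force at its end, in the units of the state.
- arm.sense(): the state, without advancing time (a new reading comes with each control period).
- arm.get_image(name): name is "side" or "top"; returns the picture (420x560x3 uint8, blue, green, red); there is no depth.
- arm.camera_info(name): a dict with "vertical_fov" (degrees; the focal length in pixels is half the picture's height over the tangent of half this angle, whatever the lens; pixels are square), "cx", "cy" (the principal point, pixels), "k1" (the pictures are not rectified: a ray, as slopes to the right and down, at radius r is drawn at 1 + k1 r^2 times it, then the intrinsics apply), "view" (4x4, takes a point from world to camera coordinates). Camera axes: x right, y down, z forward; pixel columns grow to the right and rows downward; lengths in mm; the calibration is good to about 2 mm. A picture is of the moment at which its call begins. camera_info takes no time and is no camera call.
- arm.hand_in(): hands the job in; it is judged then, once.
Trained networks look in the newest picture that a camera, given by its name, has taken for a name from the list of things; names that differ only in an ending like _2 or _b are one class to them, and where a whole thing is asked for, a point or a joint stands for the part that bears it (a point fixed in the world has none). Each returns a list of dicts, best first, with "p" (0 to 1); they miss things now and then, are a little off and sometimes report something else, mostly with a low value. They report only what shows in the picture. A call takes as long as a camera call.
- arm.find_in(camera, thing): "extent" ([left, top, right, bottom] in pixels, round what is visible of it).
The state is a dict: "time": time; "joints": joint angles; "qd": joint speeds; "tau": joint torques, N m; "ee_pos": TCP position; "tcp_rot": TCP orientation; "contact_force": force on the tool from outside, world axes, zero at the start; "torque": the same for the moment, N m; "gripper_width": finger opening in mm; "grasp_force": force on a finger pad.
Only numpy, scipy, OpenCV 4.12 (cv2) and the standard library are available. Lean on these libraries where they do the work, as an engineer would, in place of code of your own. Each camera call takes 0.05 s, during which the arm holds its last target. There are 200 camera calls.

## Working session

There is one attempt and no reset: what is moved stays moved. The work goes in short steps, Python scripts to look and compute and a tool call to move; the robot and the scene stay as the last step left them, time stands still between calls to the robot, and variables do not carry over. Pictures are saved under pics/ and viewed, at most 10 in all, crops included, and the job is handed in when it is done.

Besides the shell and the picture viewer there is one more tool, called after ">>>" by a JSON object that holds its "op" and its "data", one argument or row to a line. move_arm: Moves the arm, as the interface text tells. Its arguments: {"type":"object","properties":{"offset":{"type":"array"},"rot":{"type":"array"},"grip":{"type":"number"},"squeeze":{"type":"number"}},"required":["offset","rot"]}

```bash
mkdir -p pics; ls
python3 - <<'E'
from cell import arm
import cv2
for c in("side","top"):
    cv2.imwrite(f"pics/{c}0.png",arm.get_image(c)); i=arm.camera_info(c); print(c,i)
    for t in("bin","front","knob_grip","front_top","index_pin","queen","bishop","glass_cube","glasses_case"):
        print(t,[(round(d['p'],2),[round(v) for v in d['extent']]) for d in arm.find_in(c,t)[:2]])
s=arm.sense();print(s)
E
```

```text
pics
side {'vertical_fov': 53.329417925394175, 'cx': 272.12753035286744, 'cy': 211.14414903189663, 'k1': 0.04239177276509818, 'view': array([[ 9.96091430e-01,  8.77163159e-02,  1.03784021e-02,
        -4.99066647e+02],
       [ 8.29053936e-02, -8.87926161e-01, -4.52453123e-01,
         4.94889713e+00],
       [-3.04722663e-02,  4.51545104e-01, -8.91727795e-01,
         1.16888225e+03],
       [ 0.00000000e+00,  0.00000000e+00,  0.00000000e+00,
         1.00000000e+00]])}
bin [(0.65, [266, 184, 375, 317])]
front [(0.84, [265, 185, 305, 291])]
knob_grip []
front_top [(0.62, [266, 184, 309, 295])]
index_pin []
queen [(0.83, [284, 320, 301, 340])]
bishop [(0.5, [252, 320, 268, 338])]
glass_cube [(0.56, [324, 163, 353, 193])]
glasses_case [(0.89, [181, 300, 228, 372])]
top {'vertical_fov': 54.63042244710255, 'cx': 279.19220401509216, 'cy': 207.02351440044345, 'k1': -0.00728488012703813, 'view': array([[ 8.76147043e-03, -9.99957268e-01, -2.94925399e-03,
        -2.48621556e+01],
       [-9.91381735e-01, -8.30072642e-03, -1.30741551e-01,
         5.48084631e+02],
       [ 1.30711483e-01,  4
[... 525 characters left out ...]
173])]
{'time': 1.0, 'joints': array([-1.13197498e+00,  4.23090783e-01,  1.62989900e+00,  2.94783878e-05,
        1.08856967e+00, -1.90082001e-02]), 'qd': array([-0.00200771,  0.00050018, -0.00169547, -0.00018193, -0.00178556,
       -0.00044268]), 'tau': array([ 5.73049056e-05, -5.57354951e+01, -2.82151455e+01, -1.03247803e-04,
        8.80594289e-04, -6.33020292e-06]), 'ee_pos': array([ 276.2718323 , -560.61477069,  303.92521447]), 'tcp_rot': array([1.35167201e-05, 9.73914779e-01, 2.26914086e-01, 1.62312446e-05]), 'contact_force': array([-0.2255632 , -0.56993578, -0.47152187]), 'torque': array([ 0.00163796,  0.02876661, -0.00758331]), 'grasp_force': 0.0, 'gripper_width': 85.48731807618482}
```

Run:
```python
import cv2,numpy as np
a=cv2.imread("pics/top0.png")[100:310,190:430]; b=cv2.imread("pics/side0.png")[150:390,170:390]
a=cv2.resize(a,None,fx=2.5*1.0,fy=2.5,interpolation=3);b=cv2.resize(b,None,fx=2.5,fy=2.5,interpolation=3)
cv2.imwrite("pics/a1.png",a);cv2.imwrite("pics/b1.png",b)
```

```text
(no output)
```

View pics/a1.png

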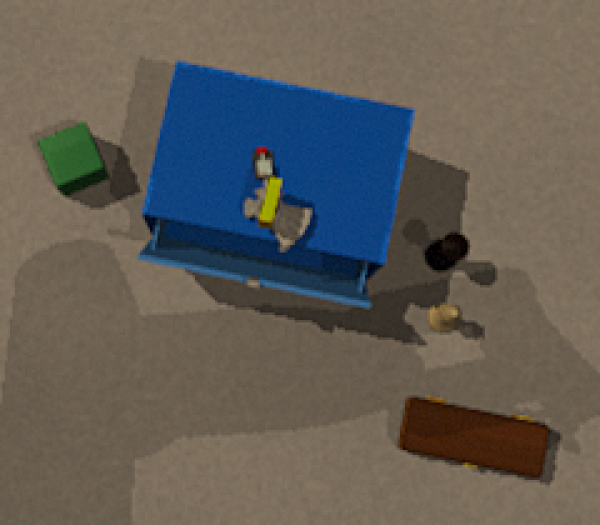

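View pics/b1.png

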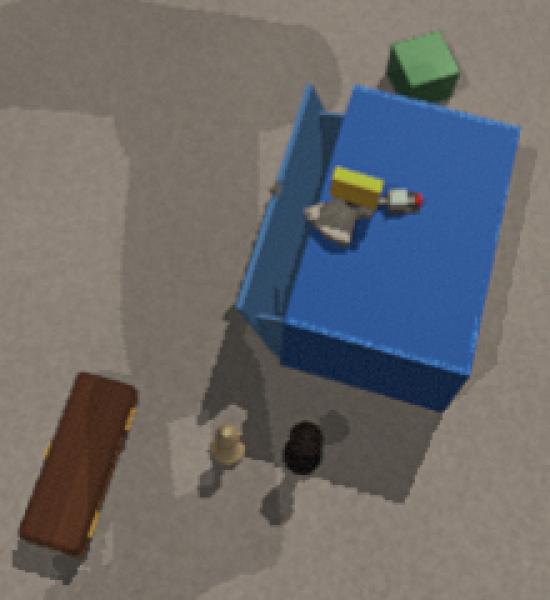

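The top view shows the bin corners, in crop pixels, at about (178,62), (413,110), (385,265) and (147,215). The panel's upper edge runs (140,258)–(370,305), the knob bar is at (271,200), the queen (447,252), the bishop (444,318) and the case (475,438).

```bash
cat > h.py <<'E'
import numpy as np, cv2
from cell import arm
from scipy.spatial.transform import Rotation as R
def cam(c):
    i=arm.camera_info(c); f=210/np.tan(np.radians(i['vertical_fov']/2)); return i,f
def ray(c,uv,z):
    i,f=cam(c); V=np.array(i['view']); m=np.array([(uv[0]-i['cx'])/f,(uv[1]-i['cy'])/f]); s=m.copy()
    for _ in range(10): s=m/(1+i['k1']*(s@s))
    Rm,t=V[:3,:3],V[:3,3]; o=-Rm.T@t; d=Rm.T@np.array([*s,1.]); return o+d*(z-o[2])/d[2]
def proj(c,p):
    i,f=cam(c); q=np.array(i['view'])@np.array([*p,1.]); s=q[:2]/q[2]; s=s*(1+i['k1']*(s@s)); return s*f+[i['cx'],i['cy']]
def st():
    s=arm.sense(); q=s['tcp_rot']; r=R.from_quat([q[1],q[2],q[3],q[0]]); return s,r
E
python3 - <<'E'
from h import *
np.set_printoptions(precision=1,suppress=True)
T=lambda u,v,z:ray('top',(190+u/2.5,100+v/2.5),z)
S=lambda u,v,z:ray('side',(170+u/2.5,150+v/2.5),z)
P=[T(178,62,140),T(413,110,140),T(385,265,140),T(147,215,140)]; print(P)
Q=[S(357,86,140),S(520,127,140),S(469,375,140),S(283,320,140)]; print('side FL BL BR FR',Q)
C=np.array([(np.array(p)) for p in P]);print(C.mean(0),np.mean(Q,0))
print('yaw',[np.degrees(np.arctan2(*(a-b)[[1,0]])) for a,b in((P[0],P[3]),(P[1],P[2]),(Q[1],Q[0]),(Q[2],Q[3]))],[np.degrees(np.arctan2(*(a-b)[[1,0]]))-90 for a,b in((P[0],P[1]),(P[3],P[2]),(Q[0],Q[3]),(Q[1],Q[2]))])
print('knob',T(272,200,197),T(278,180,197),T(268,222,197)); print('side',S(358,180,197))
print('panel',T(140,258,128),T(370,305,128),S(312,86,128),S(240,306,128))
print('queen',T(447,252,60),S(304,447,60),'bish',T(444,318,50),S(228,445,50),'case',T(475,438,39))
s,r=st();print(r.as_matrix())
E
```

```text
[array([756.2,  29.5, 140. ]), array([ 705.2, -221.2,  140. ]), array([ 538.7, -189.4,  140. ]), array([589.5,  59.6, 140. ])]
side FL BL BR FR [array([596.8,  65.9, 140. ]), array([759.2,  33.9, 140. ]), array([ 707.7, -219.8,  140. ]), array([ 540.9, -185. ,  140. ])]
[647.4 -80.3 140. ] [651.2 -76.2 140. ]
yaw [np.float64(-10.236862784648462), np.float64(-10.810821135308501), np.float64(-11.153540932476147), np.float64(-11.77947314751045)] [np.float64(-11.48353042482313), np.float64(-11.54372933345546), np.float64(-12.544805846670926), np.float64(-11.487802283109502)]
knob [595.2 -68.9 197. ] [615.5 -74.9 197. ] [573. -65. 197.]
side [598.  -66.6 197. ]
panel [545.6  67.1 128. ] [ 497.8 -175.   128. ] [551.8  68.8 128. ] [ 500.7 -171.5  128. ]
queen [ 564.8 -271.7   60. ] [ 570.2 -278.7   60. ] bish [ 491.3 -269.    50. ] [ 499.6 -281.3   50. ] case [ 358.2 -303.4   39. ]
[[ 0.9  0.4  0. ]
 [ 0.4 -0.9 -0. ]
 [ 0.   0.  -1. ]]
```

>>> {"op": "move_arm", "data": {
  "offset": [
    [0.0317,-0.0296,0],
    [0.0317,-0.0296,0],
    [0.0317,-0.0296,0],
    [0.0317,-0.0296,0],
    [0.0317,-0.0296,0],
    [0.0317,-0.0296,0],
    [0.0317,-0.0296,0],
    [0.0317,-0.0296,0],
    [0.0317,-0.0296,0],
    [0.0317,-0.0296,0],
    [0.0317,-0.0296,0],
    [0.0317,-0.0296,0],
    [0.0317,-0.0296,0],
    [0.0317,-0.0296,0],
    [0.0317,-0.0296,0]
  ],
  "rot": [
    [0,0,0],
    [0,0,0],
    [0,0,0],
    [0,0,0],
    [0,0,0],
    [0,0,0],
    [0,0,0],
    [0,0,0],
    [0,0,0],
    [0,0,0],
    [0,0,0],
    [0,0,0],
    [0,0,0],
    [0,0,0],
    [0,0,0]
  ],
  "grip": 255,
  "squeeze": 30
}}

```text
time: 2.88
ee_pos: [507.0, 49.3, 304.1]
tcp_rot: [0.0, 0.974, 0.227, 0.0]
contact_force: [0.4, -0.4, 0.6]
gripper_width: 0.1
grasp_force: 0.0
```

>>> {"op": "move_arm", "data": {
  "offset": [
    [0,0,0],
    [0,0,0],
    [0,0,0],
    [0,0,0],
    [0,0,0],
    [0,0,0],
    [0,0,0],
    [0,0,0],
    [0,0,0],
    [0,0,0],
    [0,0,0],
    [0,0,0],
    [0,0,0],
    [0,0,0],
    [0,0,0]
  ],
  "rot": [
    [0,0,-0.95],
    [0,0,-0.95],
    [0,0,-0.95],
    [0,0,-0.95],
    [0,0,-0.95],
    [0,0,-0.95],
    [0,0,-0.95],
    [0,0,-0.95],
    [0,0,-0.95],
    [0,0,-0.95],
    [0,0,-0.95],
    [0,0,-0.95],
    [0,0,-0.95],
    [0,0,-0.95],
    [0,0,-0.95]
  ]
}}

```text
time: 4.75
ee_pos: [506.6, 47.8, 304.0]
tcp_rot: [0.0, 0.095, 0.995, 0.0]
contact_force: [0.3, 0.7, 0.7]
gripper_width: -0.1
grasp_force: 0.0
```

```bash
cat >> h.py <<'E'
C0=np.array([649,-78.]); BX=np.array([.980,-.198]); BY=np.array([.198,.980])
def rep():
    s,r=st(); p=s['ee_pos']; m=r.as_matrix(); d=p[:2]-C0
    print('t',s['time'],'tcp',p.round(1),'bin',(d@BX).round(1),(d@BY).round(1),'yawx',np.degrees(np.arctan2(m[1,0],m[0,0])).round(2),'tilt',m[:,2].round(3),'F',s['contact_force'].round(1),'M',s['torque'].round(3),'w',round(s['gripper_width'],1),round(s['grasp_force'],1),'q',s['joints'].round(2))
E
python3 -c "
from h import *
rep()"
```

```text
t 4.75 tcp [506.6  47.8 304. ] bin -164.5 95.1 yawx 169.04 tilt [ 0.  0. -1.] F [0.3 0.7 0.7] M [ 0.026  0.006 -0.   ] w -0.1 0.0 q [ 0.07  0.25  1.88  0.    1.01 -1.31]
```

>>> {"op": "move_arm", "data": {
  "offset": [
    [0,0,0.0335],
    [0,0,0.0335],
    [0,0,0.0335],
    [0,0,0.0335],
    [-0.005,0,0],
    [-0.005,0,0],
    [-0.005,0,0],
    [-0.005,0,0],
    [-0.005,0,0],
    [-0.005,0,0],
    [-0.005,0,0],
    [-0.005,0,0],
    [0,0,0]
  ],
  "rot": [
    [0,0,0],
    [0,0,0],
    [0,0,0],
    [0,0,0],
    [0,0,0],
    [0,0,0],
    [0,0,0],
    [0,0,0],
    [0,0,0],
    [0,0,0],
    [0,0,0],
    [0,0,0],
    [0,0,0]
  ]
}}

```text
time: 6.38
ee_pos: [546.4, 39.9, 169.9]
tcp_rot: [0.0, 0.098, 0.995, 0.0]
contact_force: [-0.2, 0.2, 0.4]
gripper_width: -0.0
grasp_force: 0.0
```

```bash
python3 -c "
from h import *
rep()
a=arm.get_image('top')[100:310,190:430]
b=arm.get_image('side')[150:390,170:390]
cv2.imwrite('pics/c2.png',np.hstack([cv2.resize(x,(400,480),interpolation=3) for x in (a,b)]))"
```

```text
t 6.375 tcp [546.4  39.9 169.9] bin -123.9 95.2 yawx 168.72 tilt [ 0.001 -0.    -1.   ] F [-0.2  0.2  0.4] M [-0.013  0.01   0.011] w -0.0 0.0 q [ 0.05  0.51  1.88 -0.    0.75 -1.32]
```

View pics/c2.png

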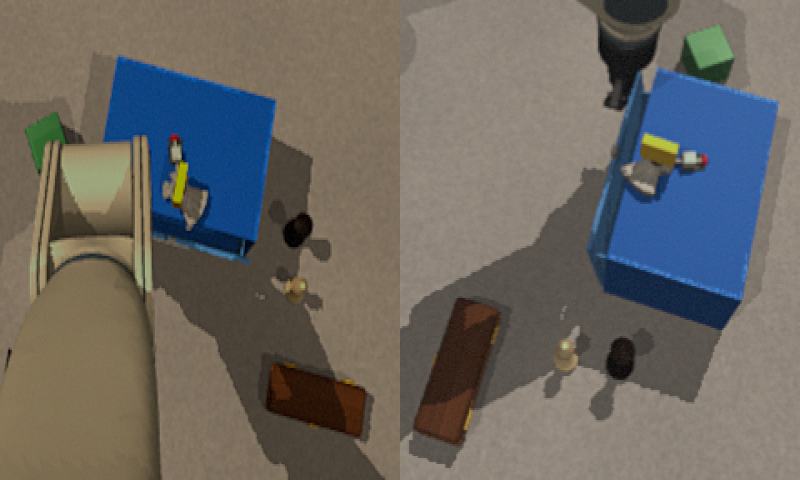

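The picture shows the closed fingers against the panel near its left end, at about (620,95) in the right half. The panel is partly shut, with a small gap still at its top. I'll continue gently.

>>> {"op": "move_arm", "data": {
  "offset": [
    [-0.002,0,0],
    [-0.002,0,0],
    [-0.002,0,0],
    [-0.002,0,0],
    [-0.002,0,0],
    [-0.002,0,0],
    [-0.002,0,0],
    [-0.001,0,0],
    [-0.001,0,0]
  ],
  "rot": [
    [0,0,0],
    [0,0,0],
    [0,0,0],
    [0,0,0],
    [0,0,0],
    [0,0,0],
    [0,0,0],
    [0,0,0],
    [0,0,0]
  ]
}}

```text
time: 7.6
ee_pos: [561.5, 36.9, 169.9]
tcp_rot: [0.0, 0.098, 0.995, 0.0]
contact_force: [-0.7, 0.1, 0.5]
gripper_width: -0.0
grasp_force: 0.5
```

>>> {"op": "move_arm", "data": {
  "offset": [
    [-0.001,0,0],
    [-0.001,0,0],
    [0,0,0]
  ],
  "rot": [
    [0,0,0],
    [0,0,0],
    [0,0,0]
  ]
}}

```text
time: 7.98
ee_pos: [563.6, 36.5, 169.9]
tcp_rot: [0.0, 0.098, 0.995, 0.0]
contact_force: [-0.8, 1.7, -0.5]
gripper_width: 0.1
grasp_force: 0.2
```

Bin x is now about -106. I'll go in single-millimetre steps until the force rises.

>>> {"op": "move_arm", "data": {
  "offset": [
    [-0.001,0,0],
    [-0.001,0,0],
    [0,0,0]
  ],
  "rot": [
    [0,0,0],
    [0,0,0],
    [0,0,0]
  ]
}}

```text
time: 8.35
ee_pos: [565.5, 36.1, 169.9]
tcp_rot: [0.0, 0.098, 0.995, 0.0]
contact_force: [0.1, 0.3, 0.1]
gripper_width: -0.3
grasp_force: 0.2
```

>>> {"op": "move_arm", "data": {
  "offset": [
    [-0.001,0,0],
    [-0.001,0,0],
    [0,0,0]
  ],
  "rot": [
    [0,0,0],
    [0,0,0],
    [0,0,0]
  ]
}}

```text
time: 8.72
ee_pos: [567.5, 35.7, 169.9]
tcp_rot: [0.0, 0.098, 0.995, 0.0]
contact_force: [0.3, -0.1, 0.7]
gripper_width: -0.2
grasp_force: 0.2
```

>>> {"op": "move_arm", "data": {
  "offset": [
    [-0.001,0,0],
    [-0.001,0,0],
    [0,0,0]
  ],
  "rot": [
    [0,0,0],
    [0,0,0],
    [0,0,0]
  ]
}}

```text
time: 9.1
ee_pos: [568.1, 35.5, 169.7]
tcp_rot: [-0.002, 0.098, 0.995, -0.0]
contact_force: [-5.3, 1.6, 4.1]
gripper_width: 0.2
grasp_force: 3.2
```

```bash
python3 -c "
from h import *
rep()
b=arm.get_image('side')[150:330,250:390]
cv2.imwrite('pics/c3.png',cv2.resize(b,None,fx=3,fy=3,interpolation=3))"
```

```text
t 9.1 tcp [568.1  35.5 169.7] bin -101.8 95.2 yawx 168.73 tilt [-0.003  0.    -1.   ] F [-5.3  1.6  4.1] M [ 0.227  0.835 -0.116] w 0.2 3.2 q [ 0.04  0.53  1.83  0.    0.78 -1.33]
```

View pics/c3.png

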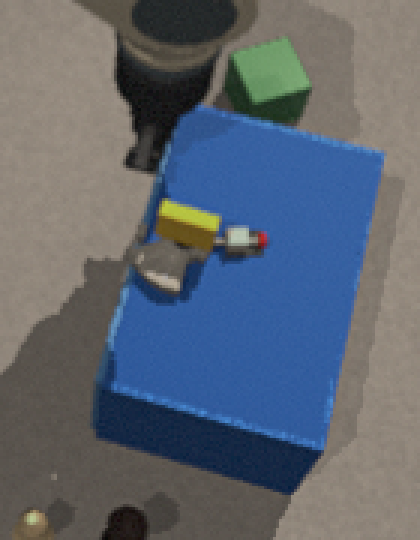

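The front is shut: the tool meets about 5 N at bin x -102, and the view shows the panel flush. Next I back off, rise, open the gripper and go over the knob.

>>> {"op": "move_arm", "data": {
  "offset": [
    [0.005,0,0],
    [0.015,0,0],
    [0.02,0,0],
    [0,0,-0.0335],
    [0,0,-0.0335],
    [0,0,-0.0335],
    [0,0,-0.0335],
    [-0.0174,-0.019,0],
    [-0.0174,-0.019,0],
    [-0.0174,-0.019,0],
    [-0.0174,-0.019,0],
    [-0.0174,-0.019,0],
    [0,0,0],
    [0,0,0]
  ],
  "rot": [
    [0,0,0],
    [0,0,0],
    [0,0,0],
    [0,0,0],
    [0,0,0],
    [0,0,0],
    [0,0,0],
    [0,0,0],
    [0,0,0],
    [0,0,0],
    [0,0,0],
    [0,0,0],
    [0,0,0],
    [0,0,0]
  ],
  "grip": 255
}}

```text
time: 10.9
ee_pos: [596.5, -67.0, 303.6]
tcp_rot: [-0.0, 0.098, 0.995, 0.0]
contact_force: [-0.0, -0.4, -0.4]
gripper_width: -0.1
grasp_force: 0.0
```

>>> {"op": "move_arm", "data": {
  "offset": [
    [0,0,0],
    [0,0,0],
    [0,0,0],
    [0,0,0],
    [0,0,0]
  ],
  "rot": [
    [0,0,0],
    [0,0,0],
    [0,0,0],
    [0,0,0],
    [0,0,0]
  ],
  "grip": 110
}}

```text
time: 11.52
ee_pos: [596.8, -67.0, 303.9]
tcp_rot: [0.0, 0.098, 0.995, 0.0]
contact_force: [0.5, -0.8, -0.6]
gripper_width: 48.7
grasp_force: 0.0
```

```bash
python3 -c "
from h import *
rep()
b=arm.get_image('side')[150:330,250:390]
cv2.imwrite('pics/c4.png',cv2.resize(b,None,fx=3,fy=3,interpolation=3))"
```

```text
t 11.525 tcp [596.8 -67.  303.9] bin -53.3 0.5 yawx 168.73 tilt [ 0. -0. -1.] F [ 0.5 -0.8 -0.6] M [-0.003  0.071  0.026] w 48.7 0.0 q [-0.13  0.39  1.69  0.    1.07 -1.51]
```

View pics/c4.png

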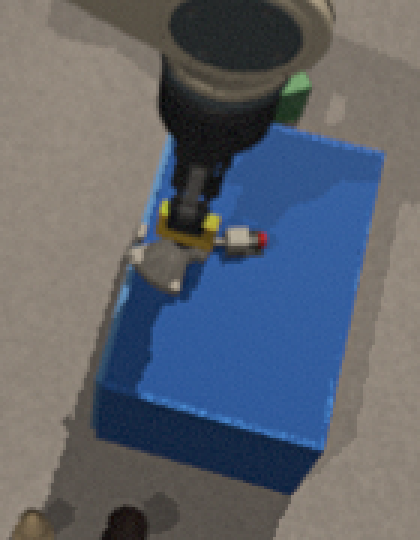

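The open fingers sit over the yellow bar at crop (190,215), with the red pin end at (262,240). The front stays shut. Next I descend and grip.

>>> {"op": "move_arm", "data": {
  "offset": [
    [0,0,0.017],
    [0,0,0.017],
    [0,0,0.016],
    [0,0,0.016],
    [0,0,0]
  ],
  "rot": [
    [0,0,0],
    [0,0,0],
    [0,0,0],
    [0,0,0],
    [0,0,0]
  ]
}}

```text
time: 12.2
ee_pos: [596.0, -66.9, 236.0]
tcp_rot: [-0.002, 0.098, 0.995, 0.0]
contact_force: [0.2, -0.4, 0.5]
gripper_width: 48.8
grasp_force: 0.0
```

>>> {"op": "move_arm", "data": {
  "offset": [
    [0,0,0],
    [0,0,0],
    [0,0,0],
    [0,0,0],
    [0,0,0],
    [0,0,0]
  ],
  "rot": [
    [0,0,0],
    [0,0,0],
    [0,0,0],
    [0,0,0],
    [0,0,0],
    [0,0,0]
  ],
  "grip": 255,
  "squeeze": 40
}}

```text
time: 12.95
ee_pos: [597.4, -65.9, 238.8]
tcp_rot: [0.001, 0.098, 0.995, 0.001]
contact_force: [0.9, 6.6, 0.4]
gripper_width: 13.1
grasp_force: 41.7
```

```bash
python3 -c "
from h import *
rep()"
```

```text
t 12.95 tcp [597.4 -65.9 238.8] bin -53.0 1.7 yawx 168.72 tilt [ 0.002  0.002 -1.   ] F [0.9 6.6 0.4] M [ 0.964 -0.118 -0.025] w 13.1 41.7 q [-0.13  0.47  1.73  0.    0.94 -1.51]
```

>>> {"op": "move_arm", "data": {
  "offset": [
    [0,0.001,0],
    [0,0,0],
    [0,0,0],
    [0,0,0],
    [0,0,0],
    [0,0,0],
    [0,0,0]
  ],
  "rot": [
    [0,0,0],
    [0,0,0.3],
    [0,0,0.3],
    [0,0,0.3],
    [0,0,0.3],
    [0,0,0.3],
    [0,0,0]
  ]
}}

```text
time: 13.82
ee_pos: [597.3, -66.0, 238.8]
tcp_rot: [0.001, 0.227, 0.974, 0.0]
contact_force: [-1.0, 2.2, 6.2]
gripper_width: 13.3
grasp_force: 42.4
```

```bash
python3 -c "
from h import *
rep()"
```

```text
t 13.825 tcp [597.3 -66.  238.8] bin -53.0 1.6 yawx 153.76 tilt [ 0.001 -0.    -1.   ] F [-1.   2.2  6.2] M [ 0.235  0.263 -0.007] w 13.3 42.4 q [-0.13  0.47  1.73  0.    0.94 -1.24]
```

```bash
cat >> h.py <<'E'
def pin():
    out=[]
    for c,(x0,y0,x1,y1) in (('side',(310,205,360,250)),('top',(275,145,315,180))):
        b=np.mean([arm.get_image(c)[y0:y1,x0:x1].astype(float) for _ in range(3)],0)
        w=np.clip(b[...,2]-np.maximum(b[...,0],b[...,1])-40,0,None); Y,X=np.mgrid[y0:y1,x0:x1]
        out+= [round(float((w*X).sum()/max(w.sum(),1)),2),round(float((w*Y).sum()/max(w.sum(),1)),2),round(float(w.sum()))]
    s,r=st(); m=r.as_matrix(); y=np.degrees(np.arctan2(m[1,0],m[0,0]))
    print('t',s['time'],'pin',out,'turn',np.radians(168.72-y).round(3),'Mz',s['torque'][2].round(3),'tau5',s['tau'][5].round(3),'F',s['contact_force'].round(1))
E
python3 -c "
from h import *
pin()"
```

```text
t 14.125 pin [337.14, 229.41, 561, 0.0, 0.0, 0] turn 0.261 Mz 0.04 tau5 -0.002 F [-2.   2.8  5.5]
```

>>> {"op": "move_arm", "data": {
  "offset": [
    [0,0,0],
    [0,0,0]
  ],
  "rot": [
    [0,0,0.2],
    [0,0,0.2]
  ]
}}

```text
time: 14.38
ee_pos: [597.3, -66.0, 238.8]
tcp_rot: [0.0, 0.261, 0.965, 0.0]
contact_force: [-1.8, 2.6, 6.0]
gripper_width: 13.5
grasp_force: 42.5
```

```bash
python3 -c "
from h import *
pin()"
```

```text
t 14.675 pin [337.15, 229.39, 585, 0.0, 0.0, 0] turn 0.33 Mz -0.026 tau5 -0.02 F [-1.1  1.9  6.8]
```

```bash
sed -i "s/,('top',(275,145,315,180))):/,):/" h.py; python3 -c "
from h import *
pin()"
```

```text
t 14.825 pin [337.14, 229.2, 625] turn 0.33 Mz 0.027 tau5 -0.02 F [-1.9  1.9  6.6]
```

>>> {"op": "move_arm", "data": {
  "offset": [
    [0,0,0],
    [0,0,0]
  ],
  "rot": [
    [0,0,0.2],
    [0,0,0.2]
  ]
}}

```text
time: 15.08
ee_pos: [597.3, -66.1, 238.8]
tcp_rot: [0.0, 0.294, 0.956, 0.0]
contact_force: [-2.0, 1.5, 5.7]
gripper_width: 13.1
grasp_force: 42.6
```

```bash
python3 -c "
from h import *
pin()"
```

```text
t 15.225 pin [337.15, 229.35, 593] turn 0.4 Mz -0.053 tau5 0.019 F [-2.7  1.9  7.3]
```

>>> {"op": "move_arm", "data": {
  "offset": [
    [0,0,0],
    [0,0,0]
  ],
  "rot": [
    [0,0,0.25],
    [0,0,0.25]
  ]
}}

```text
time: 15.48
ee_pos: [597.2, -66.1, 238.8]
tcp_rot: [0.0, 0.336, 0.942, -0.0]
contact_force: [-1.9, 1.1, 6.6]
gripper_width: 13.7
grasp_force: 42.5
```

```bash
python3 -c "
from h import *
pin()
cv2.imwrite('pics/c5.png',cv2.resize(arm.get_image('side')[190:270,270:370],None,fx=5,fy=5,interpolation=3))"
```

```text
t 15.625 pin [337.19, 229.47, 571] turn 0.488 Mz 0.057 tau5 0.089 F [-2.2  1.7  7.5]
```

View pics/c5.png

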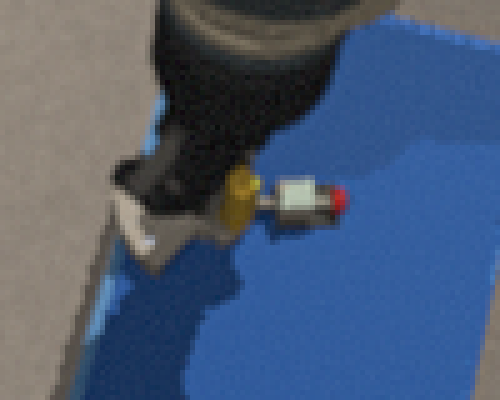

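The bar has turned with the gripper, the hook has swung to the front edge, and the red end is still out at crop (338,200). I'll carry on in small steps.

>>> {"op": "move_arm", "data": {
  "offset": [
    [0,0,0],
    [0,0,0]
  ],
  "rot": [
    [0,0,0.22],
    [0,0,0.22]
  ]
}}

```text
time: 15.92
ee_pos: [597.1, -66.2, 238.8]
tcp_rot: [0.0, 0.372, 0.928, -0.0]
contact_force: [-2.5, 1.9, 6.4]
gripper_width: 13.0
grasp_force: 42.6
```

```bash
python3 -c "
from h import *
pin()"
```

```text
t 16.075 pin [337.21, 229.46, 588] turn 0.564 Mz 0.058 tau5 0.097 F [-2.1  1.7  7.2]
```

>>> {"op": "move_arm", "data": {
  "offset": [
    [0,0,0],
    [0,0,0]
  ],
  "rot": [
    [0,0,0.22],
    [0,0,0.22]
  ]
}}

```text
time: 16.32
ee_pos: [597.1, -66.3, 238.8]
tcp_rot: [0.0, 0.407, 0.913, -0.0]
contact_force: [-2.7, 1.2, 5.8]
gripper_width: 13.3
grasp_force: 42.6
```

```bash
python3 -c "
from h import *
pin()"
```

```text
t 16.475 pin [334.8, 228.64, 686] turn 0.642 Mz -0.339 tau5 -0.286 F [-2.   0.3  7.2]
```

The pin is slipping in: Mz is -0.34 and it has moved 2.4 px. I'll go on slightly.

>>> {"op": "move_arm", "data": {
  "offset": [
    [0,0,0],
    [0,0,0]
  ],
  "rot": [
    [0,0,0.17],
    [0,0,0]
  ]
}}

```text
time: 16.73
ee_pos: [597.1, -66.4, 238.8]
tcp_rot: [0.0, 0.421, 0.907, -0.0]
contact_force: [-2.9, 0.0, 6.9]
gripper_width: 13.3
grasp_force: 43.2
```

```bash
python3 -c "
from h import *
pin()"
```

```text
t 16.875 pin [334.78, 228.44, 670] turn 0.671 Mz -0.365 tau5 -0.346 F [-2.9  0.1  6.7]
```

>>> {"op": "move_arm", "data": {
  "offset": [
    [0,0,0],
    [0,0,0]
  ],
  "rot": [
    [0,0,0.17],
    [0,0,0]
  ]
}}

```text
time: 17.12
ee_pos: [597.0, -66.4, 238.8]
tcp_rot: [0.0, 0.434, 0.901, -0.0]
contact_force: [-1.9, 0.3, 7.0]
gripper_width: 13.3
grasp_force: 43.0
```

```bash
python3 -c "
from h import *
pin(); b=np.array([649,-78,150.])
k=lambda d:proj('side',(649+.98*d,-78-.198*d,150))
print(k(5)-k(0))"
```

```text
t 17.275 pin [334.83, 228.73, 697] turn 0.701 Mz -0.225 tau5 -0.252 F [-3.   0.1  6.7]
[2.09011017 0.56674795]
```

>>> {"op": "move_arm", "data": {
  "offset": [
    [0,0,0],
    [0,0,0]
  ],
  "rot": [
    [0,0,0.17],
    [0,0,0]
  ]
}}

```text
time: 17.52
ee_pos: [597.0, -66.4, 238.8]
tcp_rot: [0.0, 0.447, 0.894, -0.0]
contact_force: [-2.1, 0.2, 6.9]
gripper_width: 13.3
grasp_force: 42.8
```

```bash
python3 -c "
from h import *
pin()"
```

```text
t 17.675 pin [334.87, 228.92, 705] turn 0.73 Mz -0.153 tau5 -0.161 F [-3.3  0.4  6.7]
```

The pin is fully in (5.7 mm of travel) and the torque is fading. I'll release and rise.

>>> {"op": "move_arm", "data": {
  "offset": [
    [0,0,0],
    [0,0,0],
    [0,0,0],
    [0,0,0],
    [0,0,0]
  ],
  "rot": [
    [0,0,0.1],
    [0,0,0],
    [0,0,0],
    [0,0,0],
    [0,0,0]
  ],
  "grip": 110
}}

```text
time: 18.3
ee_pos: [597.0, -66.1, 237.8]
tcp_rot: [-0.0, 0.455, 0.89, -0.0]
contact_force: [-0.5, -0.5, -0.4]
gripper_width: 48.6
grasp_force: 0.0
```

>>> {"op": "move_arm", "data": {
  "offset": [
    [0,0,-0.01],
    [0,0,-0.02],
    [0,0,-0.03],
    [0,0,-0.03],
    [0,0,-0.02],
    [0,0,0]
  ],
  "rot": [
    [0,0,0],
    [0,0,0],
    [0,0,0],
    [0,0,0],
    [0,0,0],
    [0,0,0]
  ]
}}

```text
time: 19.05
ee_pos: [597.8, -66.2, 350.3]
tcp_rot: [0.002, 0.455, 0.89, 0.001]
contact_force: [1.1, -0.1, -0.7]
gripper_width: 48.7
grasp_force: 0.0
```

```bash
python3 -c "
from h import *
pin()
a=arm.get_image('side')[150:330,250:390]
cv2.imwrite('pics/c6.png',cv2.resize(a,None,fx=3,fy=3,interpolation=3))"
```

```text
t 19.2 pin [334.89, 229.17, 731] turn 0.749 Mz -0.043 tau5 -0.0 F [ 0.9  0.4 -0.3]
```

View pics/c6.png

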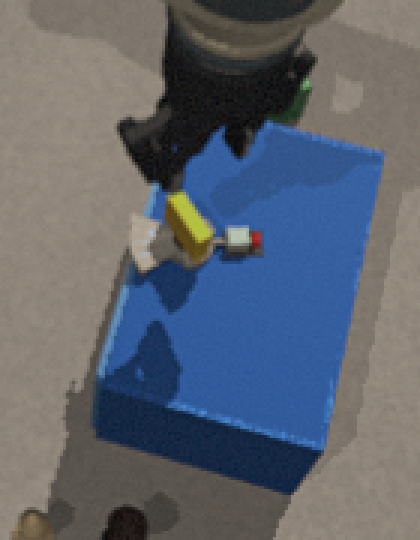

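The red end now sits against the bracket at (257,240), the front is shut, the hook is outside the tab, and the gripper is clear.

```bash
python3 -c "
from h import *
print(arm.hand_in())"
```

```text
the job is handed in; nothing more can be done
None
```

The front is pushed shut, the knob is turned about 0.75 rad until the pin dropped fully into its notch, the gripper is clear and the job is handed in; no verdict came back.

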